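Scan and log a sample jar in the fume hood

ROBOT

A 7-joint arm with a two-finger parallel gripper is mounted at the origin on the work surface. World frame = base frame: x ahead of the robot, y to its left, z up, the work surface at z = 0. Lengths are in m, angles in rad, forces in N, time in s.
With the tool pointing down it reaches from about 0.425 to 0.925 m from the base axis. Payload 6.8 kg.
Tool frame: the origin (TCP) lies at the very end of the fingers, on their centre line; the grasp point (between the pads) lies 19 mm behind it; z points along the fingers, y is the direction in which the jaws open and shut (so a half turn about z gives the same grasp; the last joint's range is limited). The gripper opens to 85 mm and grips with 20 to 120 N. Pads are 22 mm wide; open, the fingers measure 114 mm over their backs; the gripper's body (76 mm by 85 mm) begins 54 mm behind the grasp point. The pads swing forward as they close: fully open they stand 13 mm farther back than shut.
Start: joints at [1.074, 0.477, 0.022, 1.555, -0.011, 1.109, -0.083], TCP at [0.256, -0.625, 0.231] pointing down, gripper open.
Joint ranges: [-2.96, 2.96], [-0.34, 2.1], [-1.41, 1.46], [0.24, 2.44], [-1.37, 4.51], [0.17, 1.92], [-2.96, 2.96]. Speed limits (rad/s): [2.39, 2.39, 3.14, 3.14, 3.14, 3.14, 3.14].

INTERFACE

Orientations are given as a unit quaternion [w, x, y, z].
In Python, from station import bot gives the robot as it stands.
- The arm moves only by the tool move_arm, never from a script. Its argument "commands" is text: rows parted by semicolons, each of 7 numbers parted by spaces: the opening, from 0 (shut) to 1 (fully open), then the shift along the tool's x, y, z in cm, then the turn, a rotation vector about the tool's x, y, z in degrees. In form: gripper tx ty tz rx ry rz; .... A call has 1 to 12 rows; each row shifts and turns the commanded pose from where the row before left it, along the tool's axes as they then stand; what a row does not reach is not made up. A row lasts 1/12 s, in which the tool goes at most 41.7 mm and 7.16 degrees, less where a joint would pass 70% of its speed; a pose out of reach is approached as far as the arm can. A call with a gripper value outside its range is refused whole. The fingers move at their own pace and stop on an object; "force" is the grip in N (left out, the last holds). Time passes only in rows, so rows that do not move let the fingers close. It gives the time, the measured TCP pose, the force and the opening at its end, in the units of the state.
- bot.get_obs(): the state, without advancing time (a new reading comes with each control period).
- bot.read_camera(name): name is "scene" or "top" or "wrist"; returns a dict with "img" (480x640x3 uint8, red, green, blue), "K" (3x3 intrinsics, pixels), "distortion" ([k1, k2, p1, p2, k3] as OpenCV has them; the pictures are not rectified), "rvec" (rotation vector, rad) and "tvec" (3), from world to camera coordinates, as OpenCV has them; the wrist camera has in their place "hand_eye" (4x4, takes a point from camera to tool coordinates, whose origin is the TCP and whose axes are the flange's). Camera axes: x right, y down, z forward; pixel columns grow to the right and rows downward; lengths in m; the calibration is good to about 2 mm. A picture is of the moment at which its call begins: read the wrist's pose just before it. There is no depth.
- bot.hand_in(): hands the job in, once; it reports no verdict.
The state is a dict: "t": time; "q": joint angles; "joint_vel": joint speeds; "joint_torque": joint torques, N m; "eef_pos": TCP position; "tool_rot": TCP orientation; "contact_force": force on the tool from outside, world axes, zero at the start; "torque": the same for the moment, N m; "gripper_width": opening from 0.0 (shut) to 1.0 (fully open).
Only numpy, scipy, OpenCV 4.12 (cv2) and the standard library are available. Lean on these libraries where they do the work, as an engineer would, in place of code of your own. Each camera call takes 0.05 s, during which the arm holds its last target. There are 200 camera calls.

TASK

Log the blue-capped sample jar: stand it upright, wholly on the round scan pad, and let go of it, then squeeze the orange trigger of the clamped scanner fully home for a moment and let it spring back. Then book it in on the key box, pressing yellow, blue and green fully down in that order, one key at a time; do not scan or press any key before the jar is on the pad, never press the red key, and leave the jar on the pad and the other two jars standing where they are.

Things in the scene. Friction and masses are not known exactly. Their poses are not given: they have to be found in the camera images.
- jar_blue: a cream plastic sample jar, 60 mm in diameter and 90 mm tall, straight-sided from 0 to 60 mm (the straight part is where to grip it), paper label all round, BLUE screw cap 53 mm wide; 0.22 kg give or take 30 %. Loose, standing upright on the bench. Origin: centre of its underside; z up its axis. It is the one to be logged
- jar_white: a cream plastic sample jar, 60 mm in diameter and 90 mm tall, straight-sided from 0 to 60 mm (the straight part is where to grip it), paper label all round, white screw cap 53 mm wide; 0.22 kg give or take 30 %. Loose, standing upright on the bench. Origin: centre of its underside; z up its axis. A bystander
- jar_black: a cream plastic sample jar, 60 mm in diameter and 90 mm tall, straight-sided from 0 to 60 mm (the straight part is where to grip it), paper label all round, black screw cap 53 mm wide; 0.22 kg give or take 30 %. Loose, standing upright on the bench. Origin: centre of its underside; z up its axis. A bystander
- station: fixed scan station: grey plate 8 mm thick (x 200, y 305 mm). A white hand scanner is clamped on it on its side: pistol grip level, running from the head along the station's -x (towards the robot at yaw 0), nose looking along +y to a round pad. Head: x 0 to 71, y -125 to -5 mm, top 99 mm above the bench. Origin: on the bench below the head's robot-side face; x away from the robot, z up
- grip (a point): point on the grip's centre line across from the trigger face, 46 mm from the head, 70 mm above the bench; axes as the station's. The grip is a grey bar along x, 110 mm long, 30 mm thick in y, 28 mm tall; its plain back lies 15 mm to -y of this point, the trigger on the +y side; 48 mm of free air below it
- trigger_face (a point): middle of the orange trigger's outer (+y) face, 40 mm from its vertical hinge pin by the head; moves with it. Bar 60 mm long, 10 thick, 22 tall, splayed from the grip at rest. Grip back to trigger face, in y: 54 mm here at rest (58 mm 11 mm nearer the free end, 61 at the end), 43 mm squeezed. Two fingers pointing down, closing along station y round grip and trigger, squeeze it
- trigger (a joint): angle of the trigger: 0 let go, 0.28 rad fully squeezed (stop); spring-loaded, about 2 N at its face to start and 8 N at the stop, springs back by itself; the scan is taken beyond 0.22 rad
- pad (a point): centre of the top of the round black scan pad, 84 mm in diameter with a yellow edge, top 16 mm above the bench (8 mm above the plate); axes as the station's. The nose hood's face stands 117 mm to -y of it
- keybox: the fixed key box: white, 160 mm (x) by 140 mm (y), 30 mm tall, flat top with a dark display strip on the side away from the robot and four coloured keys: near row yellow (+y) and blue (-y), far row green (+y) and red (-y); rows 60 mm apart, columns 64 mm. Origin: centre of its underside; x away from the robot at yaw 0, z up
- key_yellow_top (a point): the yellow key: spring push button, 28 mm in diameter, in a round grey collar 44 mm wide. This point is the centre of its top face, 52 mm above the bench when up and 10 mm above its collar; it is pushed straight down
- key_yellow (a joint): travel of the yellow key: 0 up, 0.006 m fully down; it needs 1.5 N to start and 5 N at the bottom, springs back by itself, and counts as pressed beyond 0.004 m
- key_blue_top (a point): the blue key: spring push button, 28 mm in diameter, in a round grey collar 44 mm wide. This point is the centre of its top face, 52 mm above the bench when up and 10 mm above its collar; it is pushed straight down
- key_blue (a joint): travel of the blue key: 0 up, 0.006 m fully down; it needs 1.5 N to start and 5 N at the bottom, springs back by itself, and counts as pressed beyond 0.004 m
- key_green_top (a point): the green key: spring push button, 28 mm in diameter, in a round grey collar 44 mm wide. This point is the centre of its top face, 52 mm above the bench when up and 10 mm above its collar; it is pushed straight down
- key_green (a joint): travel of the green key: 0 up, 0.006 m fully down; it needs 1.5 N to start and 5 N at the bottom, springs back by itself, and counts as pressed beyond 0.004 m
- key_red_top (a point): the red key: spring push button, 28 mm in diameter, in a round grey collar 44 mm wide. This point is the centre of its top face, 52 mm above the bench when up and 10 mm above its collar; it is pushed straight down
- key_red (a joint): travel of the red key: 0 up, 0.006 m fully down; it needs 1.5 N to start and 5 N at the bottom, springs back by itself, and counts as pressed beyond 0.004 m
Mind the look-alikes: they are no part of the job. Leave any pink look-alike of the jar_blue alone.

How it is judged:
By the outcome, as a careful person would: the job done as asked, in the order asked, and still so for the second after the job is handed in, with the robot touching nothing.
It also fails if it takes over 54 s, if anything falls off the work surface, if the arm or the gripper's body presses on something with over 40 N, if the wrist force passes 120 N, or if a joint passes its speed limit or range.

## Working session

There is one attempt and no reset: what is moved stays moved. The work goes in short steps, Python scripts to look and compute and a tool call to move; the robot and the scene stay as the last step left them, time stands still between calls to the robot, and variables do not carry over. Pictures are saved under pics/ and viewed, about 8 in all and at most 12, crops included, and the job is handed in when it is done.

Besides the shell and the picture viewer there is one more tool, called after "Request:" as name(argument=value, ...) on one line, values as JSON. move_arm: Moves the arm, as the interface text tells. Its arguments: {"type":"object","properties":{"commands":{"type":"string"},"force":{"type":"number"}},"required":["commands"]}

```bash
mkdir -p pics; ls
cat > h.py <<'E'
import numpy as np, cv2
from scipy.spatial.transform import Rotation as R
from station import bot
def cam(n):
    o=bot.get_obs() if n=="wrist" else None
    c=bot.read_camera(n); c["img"]=np.array(c["img"]); 
    if n=="wrist":
        q=np.array(o["tool_rot"]); T=np.eye(4); T[:3,:3]=R.from_quat(q[[1,2,3,0]]).as_matrix(); T[:3,3]=o["eef_pos"]
        W=T@np.array(c["hand_eye"]); c["C"]=W[:3,3]; c["Rw"]=W[:3,:3]
    else:
        M=R.from_rotvec(np.ravel(c["rvec"])).as_matrix(); c["Rw"]=M.T; c["C"]=-M.T@np.ravel(c["tvec"])
    return c
def rays(c,px):
    p=cv2.undistortPoints(np.array(px,float).reshape(-1,1,2),np.array(c["K"]),np.array(c["distortion"])).reshape(-1,2)
    d=np.c_[p,np.ones(len(p))]@c["Rw"].T
    return d/np.linalg.norm(d,axis=1)[:,None]
def plane(c,px,z):
    d=rays(c,px); return c["C"]+d*((z-c["C"][2])/d[:,2])[:,None]
def meet(c1,p1,c2,p2):
    d1=rays(c1,[p1])[0];d2=rays(c2,[p2])[0]
    s=np.linalg.lstsq(np.c_[d1,-d2],c2["C"]-c1["C"],rcond=None)[0]
    a=c1["C"]+s[0]*d1;b=c2["C"]+s[1]*d2
    return (a+b)/2,np.linalg.norm(a-b)
def proj(c,P):
    M=np.asarray(c["Rw"]).T; t=-M@c["C"]
    return cv2.projectPoints(np.array(P,float).reshape(-1,1,3),cv2.Rodrigues(M)[0],t,np.array(c["K"]),np.array(c["distortion"]))[0].reshape(-1,2)
def save(n,img): cv2.imwrite("pics/"+n,img[:,:,::-1])
E
python3 - <<'E'
from h import *
o=bot.get_obs(); print({k:np.round(v,3) for k,v in o.items()})
for n in("scene","top","wrist"):
    c=cam(n); save(n+"0.png",c["img"]); print(n,c["C"].round(3),c["Rw"][:,2].round(2))
E
```

```text
pics
{'t': np.float64(0.0), 'q': array([ 1.074,  0.478,  0.022,  1.556, -0.012,  1.109, -0.083]), 'joint_vel': array([ 0.001,  0.001, -0.001, -0.002, -0.   , -0.   ,  0.   ]), 'joint_torque': array([-0.0000e+00, -5.9644e+01,  1.6080e+00, -2.8120e+01,  1.2000e-02,
        9.0000e-03,  0.0000e+00]), 'eef_pos': array([ 0.256, -0.624,  0.23 ]), 'tool_rot': array([-0.001,  0.981,  0.193, -0.   ]), 'contact_force': array([-0.685, -0.367, -0.52 ]), 'torque': array([-0.038, -0.024, -0.002]), 'gripper_width': np.float64(0.996)}
scene [1.427 0.545 1.087] [-0.65 -0.35 -0.67]
top [0.273 0.031 1.03 ] [ 0.2   0.01 -0.98]
wrist [ 0.332 -0.592  0.371] [-0.3  -0.12 -0.95]
```

View pics/scene0.png

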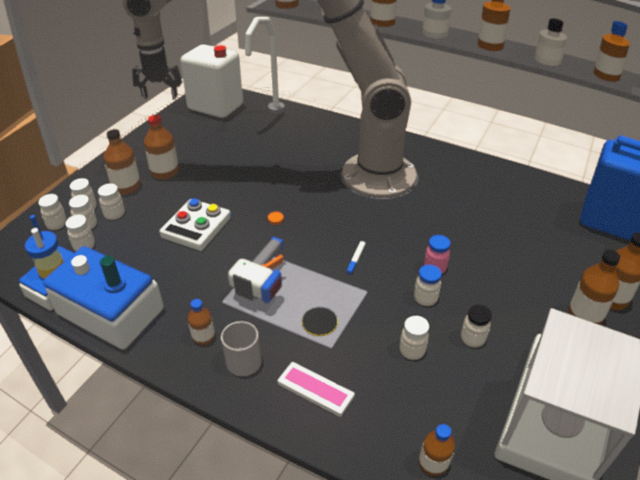

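View pics/top0.png

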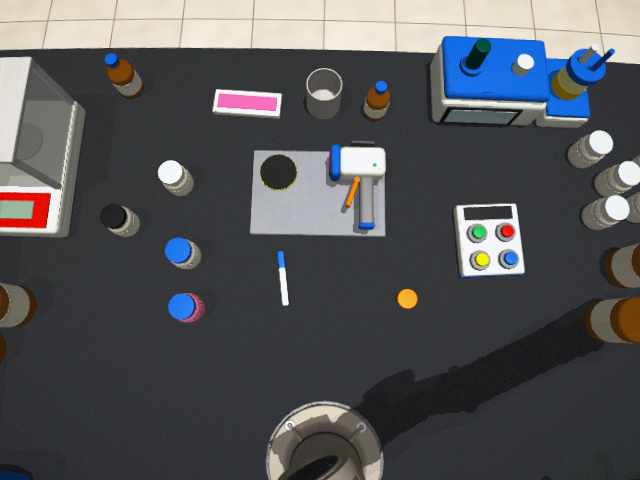

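Scene: the cream blue-capped jar's cap is at about (429,275), with the pink look-alike behind it at (437,245). In the top view they are at (180,252) and (185,306). The pad is at (278,172) top and the trigger at (352,192). The keys are yellow (482,260), blue (511,259), green (478,232) and red (507,231). I'll now measure these with masks in both views.

```bash
cat > m1.py <<'E'
from h import *
T=cam("top");S=cam("scene")
rng={"blue":((100,130,60),(125,255,255)),"orange":((5,170,90),(17,255,255)),"yellow":((22,140,90),(34,255,255)),"green":((55,120,60),(85,255,255))}
def blobs(c,k,box):
    x0,y0,x1,y1=box; h=cv2.cvtColor(c["img"],cv2.COLOR_RGB2HSV); m=cv2.inRange(h,*map(np.array,rng[k]))
    z=np.zeros_like(m); z[y0:y1,x0:x1]=m[y0:y1,x0:x1]
    n,l,st,ce=cv2.connectedComponentsWithStats(z)
    i=1+np.argmax(st[1:,4]); return ce[i],st[i],l==i
for name,k,bt,bs in [("jarcap","blue",(155,230,205,275),(412,262,445,292)),("pink","blue",(160,285,210,325),(420,230,455,262)),
  ("Kblue","blue",(498,248,524,270),(184,196,204,211)),("Kyel","yellow",(470,248,494,270),(204,201,224,216)),("Kgreen","green",(466,220,490,243),(193,214,211,230)),
  ("trigger","orange",(335,165,370,225),(255,245,295,280)),("padedge","yellow",(250,145,305,200),(295,300,345,340))]:
    a,sa,ma=blobs(T,k,bt); b,sb,mb=blobs(S,k,bs)
    P,e=meet(T,a,S,b); print(name,a.round(1),sa,b.round(1),sb,P.round(4),"gap",round(e,4))
E
python3 m1.py
python3 - <<'E'
from h import *
T=cam("top")["img"];S=cam("scene")["img"]
a=cv2.resize(T[140:245,240:400],None,fx=4,fy=4,interpolation=cv2.INTER_CUBIC)[:400,:400*2]
r=lambda I,x,y,w,h,W,H:cv2.resize(I[y:y+h,x:x+w],(W,H),interpolation=cv2.INTER_CUBIC)
top=np.hstack([r(T,240,140,160,120,400,300),r(T,140,220,160,120,400,300)])
bot_=np.hstack([r(S,215,230,160,120,400,300),r(S,385,220,160,120,400,300)])
save("mont.png",np.vstack([top,bot_]))
E
```

```text
jarcap [177.5 249.8] [165 237  26  26 542] [429.6 273.5] [419 265  23  19 330] [0.4266 0.3133 0.0855] gap 0.0024
pink [180.9 306. ] [168 293  27  27 566] [439.2 242.8] [429 235  22  17 299] [0.3118 0.297  0.0864] gap 0.0021
Kblue [510.3 257.8] [504 252  13  13 132] [193.6 201.5] [190 198   8   8  50] [ 0.4327 -0.392   0.0502] gap 0.0025
Kyel [481.4 259.1] [475 253  14  13 135] [212.3 207.5] [208 204   9   8  57] [ 0.4287 -0.3288  0.0488] gap 0.0023
Kgreen [478.3 231.8] [472 226  13  13 125] [201.  220.3] [197 218   9   6  41] [ 0.4886 -0.3248  0.0479] gap 0.0017
trigger [352.3 190.9] [346 177  14  30 101] [273.8 260.8] [264 255  19  12  79] [ 0.5618 -0.0445  0.0825] gap 0.0027
padedge [279.9 188.5] [274 187  12   3  13] [325.9 333.1] [321 331  10   4  11] [ 0.6047  0.1213 -0.0547] gap 0.0056
```

View pics/mont.png

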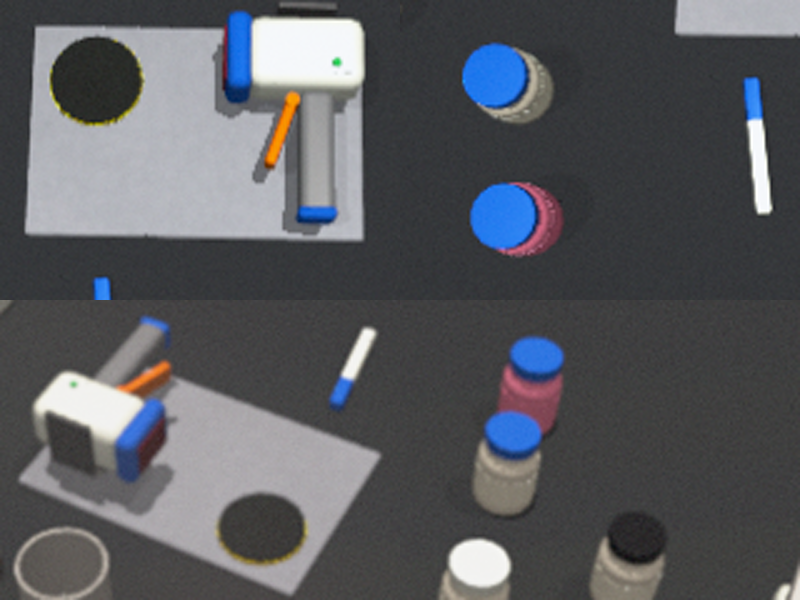

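The montage confirms the target is the cream jar at top (178,250), with the pink jar nearer the robot. The pad is at top (278.4,172) and scene (320,321). The plate corners, grip and orange trigger can all be seen.

```bash
cat > m2.py <<'E'
from h import *
T=cam("top");S=cam("scene")
def m(p,ox,oy,dx=0,dy=0): return [(p[0]-dx+.5)/2.5+ox-.5,(p[1]-dy+.5)/2.5+oy-.5]
t=lambda *p:m(p,240,140); s=lambda *p:m(p,215,230,0,300)
# plate: grey mask quad
def quad(c,box,lo,hi):
    h=cv2.cvtColor(c["img"],cv2.COLOR_RGB2HSV);k=cv2.inRange(h,np.array(lo),np.array(hi));z=np.zeros_like(k);x0,y0,x1,y1=box;z[y0:y1,x0:x1]=k[y0:y1,x0:x1]
    cs=max(cv2.findContours(z,cv2.RETR_EXTERNAL,cv2.CHAIN_APPROX_NONE)[0],key=cv2.contourArea);return cs
cs=quad(T,(243,145,395,242),(0,0,95),(180,60,255)); 
r=cv2.minAreaRect(plane(T,cs.reshape(-1,2),.008)[:,:2].astype(np.float32));print("plate rect",r)
# pad: dark disc within plate
for c,b,seed in((T,(250,152,310,195),(278,172)),(S,(295,300,345,342),(320,321))):
    k=((c["img"].max(2)<75)|((c["img"][:,:,0].astype(int)-c["img"][:,:,2])>40)).astype(np.uint8);z=np.zeros_like(k);x0,y0,x1,y1=b;z[y0:y1,x0:x1]=k[y0:y1,x0:x1]
    n,l=cv2.connectedComponents(z);g=(l==l[seed[1],seed[0]]).astype(np.uint8)
    cc=max(cv2.findContours(g,0,1)[0],key=cv2.contourArea);P=plane(c,cc.reshape(-1,2),.016)
    e=cv2.fitEllipse(cc);c["pad"]=e[0];print("pad e",e,"plane",plane(c,[e[0]],.016).round(4),"circ",cv2.minEnclosingCircle(P[:,:2].astype(np.float32)))
print("pad meet",meet(T,T["pad"],S,S["pad"]))
print("jar top plane .09",plane(T,[(178.2,250.),(181.2,306.3)],.09).round(4),"scene",plane(S,[s(513,431+0)],.09))
print("caps wh/bk",plane(T,[(171,172),(115,217)],.09).round(3),"marker",plane(T,[(281,253),(285,304)],.01).round(3))
g=plane(T,[t(317,95),t(317,215)],.084);print("grip",g.round(4),"yaw",np.degrees(np.arctan2(*(g[0]-g[1])[[1,0]])))
print("trig",plane(T,[t(293,97),t(269,165)],.081).round(4))
print("head face robot side corners",plane(T,[t(252,91),t(362,95)],.099).round(4))
yb,bl,gr=[plane(T,[p],.052)[0] for p in((481.4,259.1),(510.3,257.8),(478.3,231.8))]
print("keys",yb.round(4),bl.round(4),gr.round(4),np.linalg.norm(yb-bl),np.linalg.norm(yb-gr))
E
python3 m2.py
```

```text
plate rect ((0.5869603157043457, 0.025288328528404236), (0.213701531291008, 0.3066791594028473), 0.33647602796554565)
pad e ((278.056640625, 172.2433624267578), (34.62781524658203, 36.82468795776367), 81.0766830444336) plane [[0.6229 0.1189 0.016 ]] circ ((0.6235639452934265, 0.11881827563047409), 0.04357099160552025)
pad e ((319.5230712890625, 321.7724304199219), (27.28506851196289, 34.0547981262207), 90.56331634521484) plane [[0.6314 0.1209 0.016 ]] circ ((0.6307507157325745, 0.11976308375597), 0.04334715008735657)
pad meet (array([0.62574263, 0.11877451, 0.00883673]), np.float64(0.001596503942076629))
jar top plane .09 [[0.4251 0.3116 0.09  ]
 [0.3105 0.2964 0.09  ]] scene [[0.46939545 0.3026752  0.09      ]]
caps wh/bk [[0.593 0.342 0.09 ]
 [0.492 0.453 0.09 ]] marker [[0.437 0.105 0.01 ]
 [0.325 0.092 0.01 ]]
grip [[ 0.592  -0.0757  0.084 ]
 [ 0.4873 -0.0758  0.084 ]] yaw 0.05081125777219765
trig [[ 0.5907 -0.0555  0.081 ]
 [ 0.5301 -0.0356  0.081 ]]
head face robot side corners [[ 0.589  -0.0195  0.099 ]
 [ 0.588  -0.1118  0.099 ]]
keys [ 0.4277 -0.3265  0.052 ] [ 0.4319 -0.3901  0.052 ] [ 0.4873 -0.3224  0.052 ] 0.06379152990205289 0.05975949518653913
```

Request:
move_arm(commands="1 0 0 0 0 0 5.575; 1 0 0 0 0 0 5.575; 1 0 0 0 0 0 5.575; 1 0 0 0 0 0 5.575; 1 2.4 -3.3 0 0 0 0; 1 2.4 -3.3 0 0 0 0; 1 2.4 -3.3 0 0 0 0; 1 2.4 -3.3 0 0 0 0; 1 2.4 -3.3 0 0 0 0; 1 2.4 -3.3 0 0 0 0; 1 2.4 -3.3 0 0 0 0; 1 2.4 -3.3 0 0 0 0", force=40)

```text
t: 1.45
eef_pos: [0.4489, -0.359, 0.2316]
tool_rot: [0.0, 1.0, -0.0, 0.0]
contact_force: [1.0, 0.6, 0.5]
gripper_width: 1.0
```

Run:
```python
from h import *
import pickle
c=cam("wrist");c=cam("wrist");save("w_keys.png",c["img"]);pickle.dump(c,open("w_keys.pkl","wb"))
h=cv2.cvtColor(c["img"],cv2.COLOR_RGB2HSV)
for n,lo,hi in(("yellow",(22,140,90),(34,255,255)),("green",(55,120,60),(85,255,255)),("blue",(100,130,60),(125,255,255)),("red",(0,170,80),(5,255,255))):
    N,l,st,ce=cv2.connectedComponentsWithStats(cv2.inRange(h,np.array(lo),np.array(hi)))
    for i in range(1,N):
        if st[i,4]>300: print(n,st[i],ce[i].round(1),plane(c,[ce[i]],.052).round(4))
```

```text
green [273 156  30  31 711] [287.8 171.1] [[ 0.4871 -0.3233  0.052 ]]
blue [347 217  30  30 592] [361.5 232.4] [[ 0.4324 -0.3896  0.052 ]]
```

Request:
move_arm(commands="1 0.4 -4 0 0 0 0; 1 0.4 -4 0 0 0 0; 1 0.4 -4 0 0 0 0; 1 0.4 -4 0 0 0 0; 1 0.4 -4 0 0 0 0; 1 0.4 -4 0 0 0 0; 1 0.4 -4 0 0 0 0; 1 0.4 -4 0 0 0 0; 1 0 0 0 0 0 0; 1 0 0 0 0 0 0")

```text
t: 2.38
eef_pos: [0.4805, -0.0383, 0.2316]
tool_rot: [-0.0, 1.0, 0.003, 0.0]
contact_force: [-0.6, -0.6, 0.4]
gripper_width: 1.001
```

Run:
```python
from h import *
import pickle
c=cam("wrist");save("w_st.png",c["img"]);pickle.dump(c,open("w_st.pkl","wb"))
h=cv2.cvtColor(c["img"],cv2.COLOR_RGB2HSV)
N,l,st,ce=cv2.connectedComponentsWithStats(cv2.inRange(h,np.array((5,150,70)),np.array((17,255,255))))
for i in range(1,N):
    if st[i,4]>200: 
        ys,xs=np.nonzero(l==i);r=cv2.minAreaRect(np.c_[xs,ys].astype(np.float32));print(st[i],ce[i],r,plane(c,cv2.boxPoints(r),.081).round(4))
```

```text
[311  80  33  74 500] [324.93  118.566] ((326.1466064453125, 117.24307250976562), (11.99405574798584, 74.87198638916016), 19.09349250793457) [[ 0.5321 -0.0308  0.081 ]
 [ 0.583  -0.0487  0.081 ]
 [ 0.5803 -0.057   0.081 ]
 [ 0.5291 -0.0396  0.081 ]]
[415 297  41  34 496] [431.98790323 308.75806452] ((433.27166748046875, 311.29644775390625), (28.681730270385742, 39.44100570678711), 73.1416015625) [[ 0.3999 -0.1211  0.081 ]
 [ 0.4114 -0.1534  0.081 ]
 [ 0.3837 -0.1645  0.081 ]
 [ 0.3716 -0.1313  0.081 ]]
```

View pics/w_st.png

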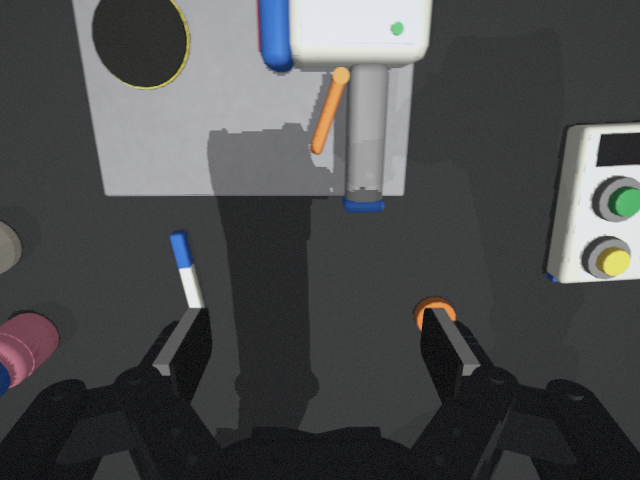

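Request:
move_arm(commands="1 0 -4 0 0 0 0; 1 0 -4 0 0 0 0; 1 0 -4 0 0 0 0; 1 0 -4 0 0 0 0; 1 0 -4 0 0 0 0; 1 -1 -3.8 0 0 0 0; 1 -1 -3.8 0 0 0 0; 1 -1 -3.8 0 0 0 0; 1 -1 -3.6 0 0 0 0; 1 0 0 0 0 0 0; 1 0 0 0 0 0 0")

```text
t: 3.35
eef_pos: [0.4404, 0.31, 0.2311]
tool_rot: [-0.0, 1.0, 0.001, -0.0]
contact_force: [0.8, -1.5, -0.1]
gripper_width: 1.002
```

The wrist view shows the grip bar at pixels (350..386, 68..205), the trigger from (341,75) to (317,150), the pad partly in view at top left, and the keys at right. Next I'll look at the jar.

```bash
cat > m3.py <<'E'
from h import *
import pickle,sys
c=cam("wrist");save("w_jar.png",c["img"]);pickle.dump(c,open("w_jar.pkl","wb"))
h=cv2.cvtColor(c["img"],cv2.COLOR_RGB2HSV);T=cam("top")
N,l,st,ce=cv2.connectedComponentsWithStats(cv2.inRange(h,np.array((100,130,60)),np.array((125,255,255))))
for i in range(1,N):
    if st[i,4]>1500:
        cc=max(cv2.findContours((l==i).astype(np.uint8),0,1)[0],key=cv2.contourArea);P=plane(c,cc.reshape(-1,2),.09)
        print(st[i],ce[i].round(1),"centroid@.09",plane(c,[ce[i]],.09).round(4),"circ",cv2.minEnclosingCircle(P[:,:2].astype(np.float32)))
        print(" meet top",meet(c,ce[i],T,(177.5,249.8)))
w=pickle.load(open("w_st.pkl","rb"))
for z in(.084,):
    print("grip edges row130,190",plane(w,[(349.5,130),(386.5,130),(347,185),(382.5,185)],z).round(4))
print("head face wrist",plane(w,[(300,66),(420,66)],.09).round(4), "grip end",plane(w,[(364,198)],.084))
E
python3 m3.py
```

```text
[ 279  202   66   65 3267] [311.9 234.1] centroid@.09 [[0.4271 0.3145 0.09  ]] circ ((0.42655885219573975, 0.31425943970680237), 0.02749650739133358)
 meet top (array([0.4259639 , 0.3143606 , 0.08624469]), np.float64(0.00036429258055983057))
[ 301  323   58   56 2579] [329.6 350.7] centroid@.09 [[0.3162 0.2987 0.09  ]] circ ((0.3156578540802002, 0.2991056740283966), 0.030068643391132355)
 meet top (array([0.40353126, 0.29218977, 0.20040422]), np.float64(0.02512400112336205))
grip edges row130,190 [[ 0.5478 -0.0618  0.084 ]
 [ 0.548  -0.0896  0.084 ]
 [ 0.5061 -0.0613  0.084 ]
 [ 0.5063 -0.0892  0.084 ]]
head face wrist [[ 0.5913 -0.0253  0.09  ]
 [ 0.592  -0.1093  0.09  ]] grip end [[ 0.49571934 -0.07510202  0.084     ]]
```

View pics/w_jar.png

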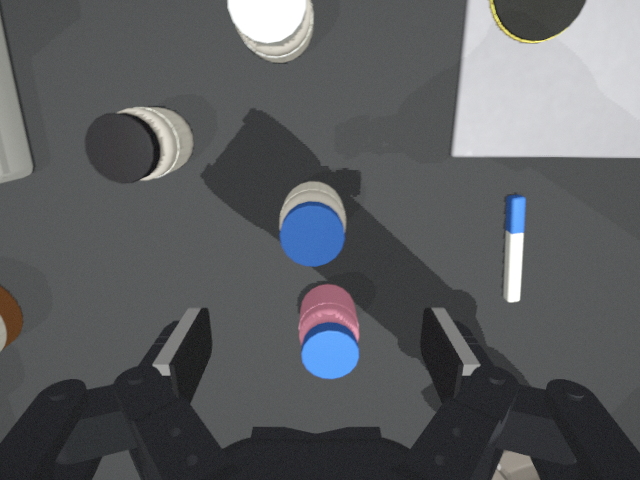

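The view shows the target cap centred at (312,234), the pink jar below it and clear of the path, and the black and white jars well away. I'll descend at (0.427, 0.314).

Request:
move_arm(commands="1 -1.36 -0.4 0 0 0 0; 1 0 0 2 0 0 0; 1 0 0 3 0 0 0; 1 0 0 3 0 0 0; 1 0 0 3 0 0 0; 1 0 0 3 0 0 0; 1 0 0 2.5 0 0 0; 1 0 0 2 0 0 0; 1 0 0 1 0 0 0; 1 0 0 0.9 0 0 0; 1 0 0 0 0 0 0; 1 0 0 0 0 0 0", force=40)

```text
t: 4.45
eef_pos: [0.4271, 0.3132, 0.0279]
tool_rot: [-0.0, 1.0, -0.001, 0.0]
contact_force: [0.2, 0.0, -0.3]
gripper_width: 1.0
```

Request:
move_arm(commands="0 0 0 0 0 0 0; 0 0 0 0 0 0 0; 0 0 0 0 0 0 0; 0 0 0 0 0 0 0; 0 0 0 0 0 0 0; 0 0 0 0 0 0 0; 0 0 0 0 0 0 0; 0 0 0 0 0 0 0; 0 0 0 0 0 0 0; 0 0 0 0 0 0 0", force=40)

```text
t: 5.28
eef_pos: [0.4274, 0.3139, 0.0288]
tool_rot: [-0.001, 1.0, -0.0, 0.001]
contact_force: [-1.1, -1.0, 6.6]
gripper_width: 0.685
```

Request:
move_arm(commands="0 0 0 -1 0 0 0; 0 0 0 -2 0 0 0; 0 0 0 -3 0 0 0; 0 0 0 -3 0 0 0; 0 0 0 -2 0 0 0; 0 1.5 1.5 0 0 0 0; 0 2 2 0 0 0 0; 0 2 2 0 0 0 0; 0 2 2 0 0 0 0; 0 2 2 0 0 0 0; 0 0 0 0 0 0 0")

```text
t: 6.2
eef_pos: [0.526, 0.2119, 0.1379]
tool_rot: [0.001, 1.0, -0.004, 0.001]
contact_force: [0.8, -0.8, -3.1]
gripper_width: 0.684
```

Run:
```python
from h import *
import pickle
from scipy.optimize import least_squares
w=pickle.load(open("w_st.pkl","rb"))
def fit(c,box):
    x0,y0,x1,y1=box;I=c["img"].astype(int);k=(I[:,:,0]-I[:,:,2]>35)&(I[:,:,1]-I[:,:,2]>25);ys,xs=np.nonzero(k[y0:y1,x0:x1])
    P=plane(c,np.c_[xs+x0,ys+y0],.016)[:,:2]
    return len(P),least_squares(lambda p:np.linalg.norm(P-p[:2],axis=1)-p[2],[.624,.119,.042],loss="soft_l1",f_scale=.001).x.round(4)
print(fit(w,(80,0,200,100)))
c=cam("wrist");save("w_lift.png",c["img"]);print(bot.get_obs()["gripper_width"]);j=pickle.load(open("w_jar.pkl","rb"));print(fit(j,(480,0,600,50)))
```

```text
(441, array([0.6223, 0.1169, 0.0414]))
0.6911168627328924
(341, array([0.6219, 0.1233, 0.0416]))
```

Request:
move_arm(commands="0 2 2 0 0 0 0; 0 2 2 0 0 0 0; 0 2 2 0 0 0 0; 0 2 2 0 0 0 0; 0 1.5 1.3 0 0 0 0; 0 0 0 0 0 0 0; 0 0 0 0 0 0 0; 0 0 0 0 0 0 0; 0 0 0 0 0 0 0")

```text
t: 7.0
eef_pos: [0.6154, 0.127, 0.1375]
tool_rot: [-0.0, 1.0, 0.001, -0.0]
contact_force: [-1.0, 0.5, -1.6]
gripper_width: 0.688
```

Request:
move_arm(commands="0 0.76 0.8 0 0 0 0; 0 0 0 1.5 0 0 0; 0 0 0 2 0 0 0; 0 0 0 2 0 0 0; 0 0 0 1.5 0 0 0; 0 0 0 1 0 0 0; 0 0 0 0.6 0 0 0; 0 0 0 0 0 0 0; 0 0 0 0 0 0 0; 0 0 0 0 0 0 0")

```text
t: 7.83
eef_pos: [0.6251, 0.1175, 0.0524]
tool_rot: [-0.0, 1.0, -0.0, 0.001]
contact_force: [-0.5, -0.1, -2.4]
gripper_width: 0.687
```

Request:
move_arm(commands="0 0 0 0.3 0 0 0; 0 0 0 0.2 0 0 0; 0 0 0 0.15 0 0 0; 0 0 0 0.1 0 0 0; 0 0 0 0 0 0 0; 0 0 0 0 0 0 0")

```text
t: 8.33
eef_pos: [0.6243, 0.1172, 0.0449]
tool_rot: [0.0, 1.0, -0.0, 0.0]
contact_force: [-2.9, -0.9, 5.9]
gripper_width: 0.684
```

Run:
```python
from h import *
T=cam("top");S=cam("scene")
r=lambda I,x,y,w,h:cv2.resize(I[y:y+h,x:x+w],(400,300),interpolation=cv2.INTER_CUBIC)
save("place.png",np.hstack([r(S["img"],270,250,107,80),r(T["img"],230,130,107,80)]))
```

```text
(no output)
```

View pics/place.png

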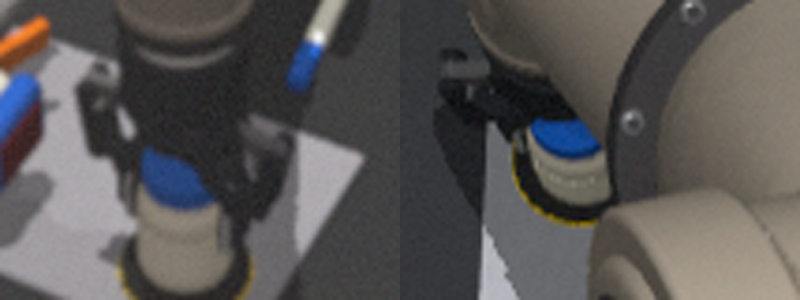

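The jar stands centred on the pad, with the yellow rim visible all round. Contact is 5.9 N at the expected TCP height of 0.045. I'll release and rise.

Request:
move_arm(commands="0.8 0 0 0 0 0 0; 0.9 0 0 0 0 0 0; 1 0 0 0 0 0 0; 1 0 0 0 0 0 0; 1 0 0 0 0 0 0; 1 0 0 0 0 0 0; 1 0 0 -1 0 0 0; 1 0 0 -2.5 0 0 0; 1 0 0 -3.5 0 0 0; 1 0 0 -4 0 0 0; 1 0 0 -4 0 0 0; 1 0 0 0 0 0 0")

```text
t: 9.43
eef_pos: [0.6288, 0.1189, 0.2037]
tool_rot: [-0.002, 1.0, -0.0, 0.007]
contact_force: [1.4, 1.0, 1.1]
gripper_width: 1.003
```

Request:
move_arm(commands="1 -1 2.2 0 0 0 0; 1 -1.5 3.2 0 0 0 0; 1 -1.5 3.3 0 0 0 0; 1 -1.5 3.3 0 0 0 0; 1 -1.5 3.3 0 0 0 0; 1 -1 2.5 0 0 0 0; 1 -0.2 1 0 0 0 0; 1 0 0 0 0 0 0; 1 0 0 0 0 0 0; 1 0 0 0 0 0 0; 1 0 0 0 0 0 0")

```text
t: 10.35
eef_pos: [0.5429, -0.0684, 0.1939]
tool_rot: [-0.001, 1.0, 0.001, 0.0]
contact_force: [-0.1, 0.3, 0.1]
gripper_width: 1.0
```

Run:
```python
from h import *
import pickle
c=cam("wrist");save("w_tr.png",c["img"]);pickle.dump(c,open("w_tr.pkl","wb"));print(bot.get_obs()["eef_pos"])
T=cam("top");save("t_tr.png",T["img"])
w=c;print(plane(c,[(0,0),(639,479)],.08).round(3))
```

```text
[ 0.54275538 -0.06868676  0.19385024]
[[ 0.691  0.128  0.08 ]
 [ 0.286 -0.386  0.08 ]]
```

View pics/w_tr.png

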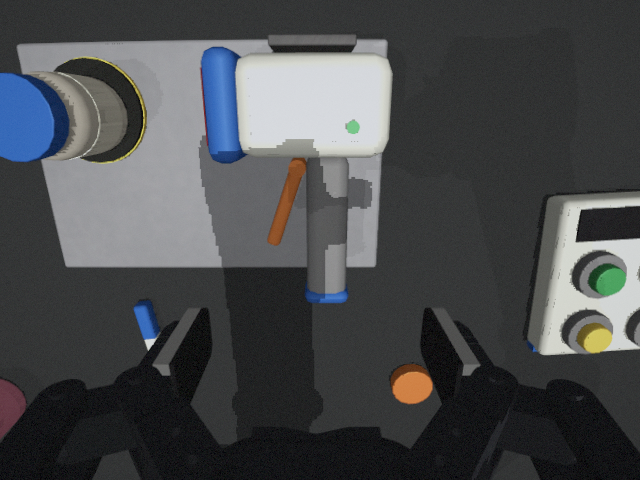

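The view shows the jar upright on the pad, the grip edges at columns ~307 and 348 (row 225), and the trigger from (297,165) to (274,240).

Run:
```python
from h import *
import pickle
c=pickle.load(open("pics/../w_tr.pkl","rb"))
g=cv2.cvtColor(c["img"],cv2.COLOR_RGB2GRAY).astype(int)
for r in(200,225,250): print(r,np.abs(np.diff(g[r,295:360])).argsort()[-4:]+295)
print("grip",plane(c,[(307,225),(348,225)],.078).round(4),"head edge",plane(c,[(260,157),(370,157)],.09).round(4),"grip end",plane(c,[(327,300)],.084).round(4))
print("trig hinge/tip",plane(c,[(297,165),(274,241)],.081).round(4),"outer at tip",plane(c,[(268,238)],.081).round(4))
print("pad jar cap",plane(c,[(20,117)],.106).round(4))
w=pickle.load(open("w_st.pkl","rb"))
print("green mark heights: hinge", meet(c,(297.5,165),w,(341,75)), "tip",meet(c,(274,241),w,(317,150)))
```

```text
200 [348 306 305 347]
225 [305 306 347 346]
250 [344 306 346 324]
grip [[ 0.5452 -0.0606  0.078 ]
 [ 0.5454 -0.0903  0.078 ]] head edge [[ 0.5952 -0.0305  0.09  ]
 [ 0.5955 -0.1021  0.09  ]] grip end [[ 0.4876 -0.0757  0.084 ]]
trig hinge/tip [[ 0.5888 -0.0541  0.081 ]
 [ 0.5339 -0.0366  0.081 ]] outer at tip [[ 0.5362 -0.0324  0.081 ]]
pad jar cap [[0.6214 0.1111 0.106 ]]
green mark heights: hinge (array([ 0.58731093, -0.05456102,  0.07257016]), np.float64(0.0013210558379075153)) tip (array([ 0.5326096 , -0.03692728,  0.07822589]), np.float64(0.0013939900658857275))
```

Request:
move_arm(commands="1 0 0 2 0 0 0; 1 0 0 3 0 0 0; 1 0 0 3 0 0 0; 1 0 0 2 0 0 0; 1 0 0 1.5 0 0 0; 1 0 0 1.5 0 0 0; 1 0 0 1 0 0 0; 1 0 0 0.8 0 0 0; 1 0 0 0 0 0 0; 1 0 0 0 0 0 0")

```text
t: 11.28
eef_pos: [0.5423, -0.0705, 0.0459]
tool_rot: [-0.0, 1.0, -0.0, -0.0]
contact_force: [-0.0, -0.2, 0.0]
gripper_width: 1.0
```

Request:
move_arm(commands="0.6 0 0 0 0 0 0; 0.5 0 0 0 0 0 0; 0.4 0 0 0 0 0 0; 0.2 0 0 0 0 0 0; 0 0 0 0 0 0 0; 0 0 0 0 0 0 0; 0 0 0 0 0 0 0; 0 0 0 0 0 0 0; 0 0 0 0 0 0 0; 0 0 0 0 0 0 0", force=30)

```text
t: 12.12
eef_pos: [0.5428, -0.0698, 0.0469]
tool_rot: [-0.0, 1.0, 0.0, 0.001]
contact_force: [-2.1, 3.5, 5.8]
gripper_width: 0.5
```

Run:
```python
from h import *
c=cam("wrist");save("w_sq.png",c["img"]);o=bot.get_obs();print(o["gripper_width"],o["contact_force"],o["eef_pos"])
S=cam("scene");save("s_sq.png",S["img"])
save("sq.png",np.vstack([cv2.resize(c["img"],(400,300)),cv2.resize(S["img"][230:300,220:313],(400,300),interpolation=cv2.INTER_CUBIC)]))
```

```text
0.5029901137261701 [-1.62053254  4.41456796  6.59573091] [ 0.54284325 -0.06982638  0.04692608]
```

View pics/sq.png

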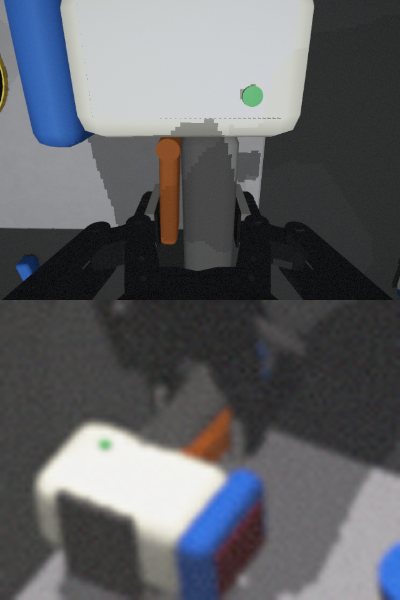

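The trigger now lies nearly parallel to the grip, with an opening of 0.50 (42.5 mm, about 43 mm expected). To be sure it's at the stop, I'll squeeze harder and see whether the opening changes.

Request:
move_arm(commands="0 0 0 0 0 0 0; 0 0 0 0 0 0 0; 0 0 0 0 0 0 0; 0 0 0 0 0 0 0; 0 0 0 0 0 0 0", force=50)

```text
t: 12.63
eef_pos: [0.5428, -0.07, 0.047]
tool_rot: [-0.0, 1.0, 0.0, 0.001]
contact_force: [-2.8, 3.7, 7.4]
gripper_width: 0.496
```

Run:
```python
from h import *
import pickle
def ang(c):
    h=cv2.cvtColor(c["img"],cv2.COLOR_RGB2HSV)
    N,l,st,ce=cv2.connectedComponentsWithStats(cv2.inRange(h,np.array((3,120,50)),np.array((18,255,255))))
    r=[]
    for i in range(1,N):
        if st[i,4]>200:
            ys,xs=np.nonzero(l==i);P=plane(c,np.c_[xs,ys],.081)[:,:2]
            if np.hypot(*(P.mean(0)-[.557,-.045]))>.04: continue
            v=np.linalg.svd(P-P.mean(0))[2][0] if len(P)<5000 else np.linalg.svd((P-P.mean(0))[::4],full_matrices=False)[2][0]
            r.append((st[i].tolist(),float(np.arctan(v[1]/v[0])),P.mean(0).round(4)))
    return r
c=cam("wrist");print("squeezed",ang(c),bot.get_obs()["gripper_width"],bot.get_obs()["contact_force"])
print("rest",ang(pickle.load(open("w_tr.pkl","rb"))))
```

```text
squeezed [([249, 219, 41, 172, 5455], -0.04238695061719159, array([ 0.5655, -0.0542]))] 0.498338741345354 [-1.78056837  3.90523437  7.88295273]
rest [([268, 158, 38, 87, 1233], -0.3260449989584829, array([ 0.5643, -0.0463]))]
```

The trigger turned 0.284 rad, so it is at the stop. I'll let go and go up.

Request:
move_arm(commands="0.7 0 0 0 0 0 0; 1 0 0 0 0 0 0; 1 0 0 0 0 0 0; 1 0 0 0 0 0 0; 1 0 0 0 0 0 0; 1 0 0 0 0 0 0; 1 0 0 -2 0 0 0; 1 0 0 -3 0 0 0; 1 0 0 -3 0 0 0; 1 0 0 -3 0 0 0; 1 0 0 -2.5 0 0 0; 1 0 0 -1 0 0 0")

```text
t: 13.68
eef_pos: [0.5438, -0.0713, 0.1945]
tool_rot: [0.0, 1.0, -0.001, 0.003]
contact_force: [-0.1, -0.5, 1.4]
gripper_width: 1.003
```

Run:
```python
from h import *
c=cam("wrist");save("w_rel.png",c["img"]);o=bot.get_obs();print(o["eef_pos"],o["gripper_width"])
h=cv2.cvtColor(c["img"],cv2.COLOR_RGB2HSV)
N,l,st,ce=cv2.connectedComponentsWithStats(cv2.inRange(h,np.array((3,120,50)),np.array((18,255,255))))
for i in range(1,N):
    if st[i,4]>200:
        ys,xs=np.nonzero(l==i);P=plane(c,np.c_[xs,ys],.081)[:,:2];v=np.linalg.svd(P-P.mean(0),full_matrices=False)[2][0];print(P.mean(0),np.arctan(v[1]/v[0]))
```

```text
[ 0.54415956 -0.07126161  0.19482641] 0.9993562109456667
[ 0.56419208 -0.04640347] -0.32594996716914815
[ 0.40546372 -0.14865231] 0.338228309606243
```

Request:
move_arm(commands="0 -1 2 0 0 0 0; 0 -1.5 3.3 0 0 0 0; 0 -1.5 3.3 0 0 0 0; 0 -1.5 3.3 0 0 0 0; 0 -1.5 3.3 0 0 0 0; 0 -1.5 3.3 0 0 0 0; 0 -1.5 3.3 1 0 0 0; 0 -1.1 2.5 2 0 0 0; 0 -0.5 1.2 3 0 0 0; 0 0 0 3 0 0 0; 0 0 0 0 0 0 0; 0 0 0 0 0 0 0", force=20)

```text
t: 14.73
eef_pos: [0.4243, -0.3245, 0.0988]
tool_rot: [-0.002, 1.0, -0.0, -0.002]
contact_force: [-0.9, -0.9, 0.8]
gripper_width: -0.001
```

Request:
move_arm(commands="0 0 0 0 0 0 0; 0 0 0 0 0 0 0")

```text
t: 14.9
eef_pos: [0.4274, -0.3256, 0.1023]
tool_rot: [0.001, 1.0, 0.0, 0.001]
contact_force: [0.5, -0.5, -0.4]
gripper_width: 0.002
```

Run:
```python
from h import *
c=cam("wrist");save("w_k2.png",c["img"]);o=bot.get_obs();print(o["eef_pos"],o["gripper_width"])
h=cv2.cvtColor(c["img"],cv2.COLOR_RGB2HSV)
for n,lo,hi in(("yellow",(20,120,70),(34,255,255)),("green",(55,100,50),(85,255,255)),("blue",(100,120,50),(125,255,255)),("red",(0,150,60),(5,255,255))):
    N,l,st,ce=cv2.connectedComponentsWithStats(cv2.inRange(h,np.array(lo),np.array(hi)))
    for i in range(1,N):
        if st[i,4]>400:
            cc=max(cv2.findContours((l==i).astype(np.uint8),0,1)[0],key=cv2.contourArea);P=plane(c,cc.reshape(-1,2),.052)[:,:2].astype(np.float32)
            print(n,st[i],plane(c,[ce[i]],.052).round(4),cv2.minEnclosingCircle(P))
```

```text
[ 0.42745389 -0.32571332  0.10245473] 0.003561498753550643
yellow [ 297  237   48   49 1831] [[ 0.4294 -0.3269  0.052 ]] ((0.42898404598236084, -0.32689476013183594), 0.014769480563700199)
green [ 288  130   52   53 2134] [[ 0.4868 -0.3232  0.052 ]] ((0.48664355278015137, -0.32315582036972046), 0.013550817966461182)
blue [ 406  230   51   49 1887] [[ 0.4334 -0.3883  0.052 ]] ((0.43329402804374695, -0.3886736035346985), 0.015167275443673134)
red [ 407  122   56   54 2252] [[ 0.4909 -0.3848  0.052 ]] ((0.49019867181777954, -0.384431391954422), 0.014212509617209435)
```

View pics/w_k2.png

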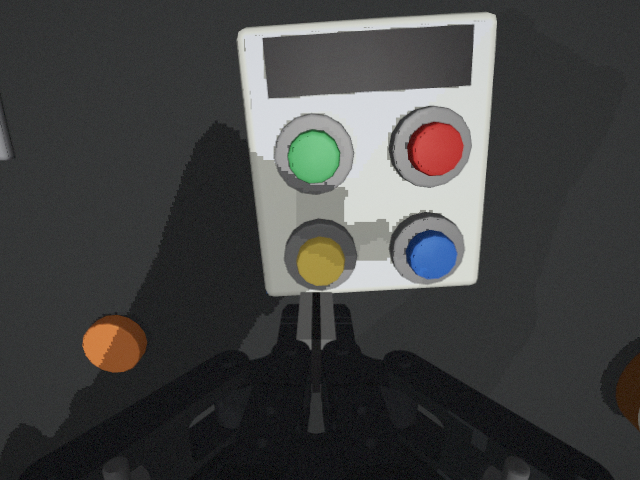

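The keys are clear. Yellow is at (321,261) and measures (0.4288,-0.3268), straight below the shut fingers. I'll press it.

Request:
move_arm(commands="0 0.12 0.1 1.5 0 0 0; 0 0 0 2 0 0 0; 0 0 0 1 0 0 0; 0 0 0 0.4 0 0 0; 0 0 0 0.3 0 0 0; 0 0 0 0.3 0 0 0; 0 0 0 0.2 0 0 0; 0 0 0 0.1 0 0 0; 0 0 0 0 0 0 0; 0 0 0 0 0 0 0")

```text
t: 15.78
eef_pos: [0.4275, -0.3266, 0.0457]
tool_rot: [0.0, 1.0, -0.0, 0.0]
contact_force: [-8.3, 7.0, 26.5]
gripper_width: -0.001
```

Yellow is at its stop (z 0.0457, 26 N). Going up, then to blue with a slightly smaller push.

Request:
move_arm(commands="0 0 0 -0.8 0 0 0; 0 0 0 -1.5 0 0 0; 0 0 0 -2 0 0 0; 0 0 0 -1 0 0 0; 0 0.15 2 0 0 0 0; 0 0.2 3 0 0 0 0; 0 0.1 1.3 0 0 0 0; 0 0 0 0 0 0 0; 0 0 0 0 0 0 0; 0 0 0 0 0 0 0")

```text
t: 16.62
eef_pos: [0.4317, -0.3884, 0.0954]
tool_rot: [-0.001, 1.0, 0.0, -0.0]
contact_force: [0.6, -0.0, -1.0]
gripper_width: -0.0
```

Request:
move_arm(commands="0 0.1 0.05 1.2 0 0 0; 0 0 0 1.8 0 0 0; 0 0 0 0.8 0 0 0; 0 0 0 0.4 0 0 0; 0 0 0 0.3 0 0 0; 0 0 0 0.3 0 0 0; 0 0 0 0.2 0 0 0; 0 0 0 0.15 0 0 0; 0 0 0 0 0 0 0; 0 0 0 0 0 0 0")

```text
t: 17.45
eef_pos: [0.4328, -0.3897, 0.046]
tool_rot: [-0.0, 1.0, -0.0, -0.0]
contact_force: [-5.3, 6.1, 14.7]
gripper_width: -0.002
```

Blue is at its stop (z 0.046, 14.7 N). Next is green.

Request:
move_arm(commands="0 0 0 -0.8 0 0 0; 0 0 0 -1.5 0 0 0; 0 0 0 -2 0 0 0; 0 0 0 -1 0 0 0; 0 1.4 -1.7 0 0 0 0; 0 2.2 -2.7 0 0 0 0; 0 1.6 -2 0 0 0 0; 0 0.2 -0.25 0 0 0 0; 0 0 0 0 0 0 0; 0 0 0 0 0 0 0; 0 0 0 0 0 0 0")

```text
t: 18.37
eef_pos: [0.4856, -0.3253, 0.0972]
tool_rot: [0.0, 1.0, -0.001, -0.0]
contact_force: [1.3, -0.3, -0.1]
gripper_width: 0.001
```

Request:
move_arm(commands="0 0.12 -0.2 1.2 0 0 0; 0 0 0 1.8 0 0 0; 0 0 0 0.8 0 0 0; 0 0 0 0.4 0 0 0; 0 0 0 0.35 0 0 0; 0 0 0 0.3 0 0 0; 0 0 0 0.25 0 0 0; 0 0 0 0.2 0 0 0; 0 0 0 0 0 0 0; 0 0 0 0 0 0 0")

```text
t: 19.2
eef_pos: [0.4875, -0.3221, 0.0459]
tool_rot: [0.0, 1.0, -0.0, -0.0]
contact_force: [-7.6, 2.1, 15.1]
gripper_width: -0.003
```

Green is at its stop as well. I'll retreat and do the final check.

Request:
move_arm(commands="0 0 0 -0.8 0 0 0; 0 0 0 -1.5 0 0 0; 0 0 0 -2.5 0 0 0; 0 0 0 -3.5 0 0 0; 0 0 0 -3.5 0 0 0; 0 0 0 -3 0 0 0; 0 -1.2 3 0 0 0 0; 0 -1.2 3 0 0 0 0; 0 -1.2 3 0 0 0 0; 0 -1.2 3 0 0 0 0; 0 0 0 0 0 0 0; 0 0 0 0 0 0 0")

```text
t: 20.2
eef_pos: [0.4385, -0.4442, 0.1926]
tool_rot: [0.001, 1.0, -0.002, 0.0]
contact_force: [-0.2, 1.1, -0.1]
gripper_width: 0.002
```

Run:
```python
from h import *
T=cam("top");S=cam("scene");o=bot.get_obs();print(o["t"],o["eef_pos"],o["contact_force"])
r=lambda I,x,y,w,h:cv2.resize(I[y:y+h,x:x+w],(400,300),interpolation=cv2.INTER_CUBIC)
a=cv2.resize(T["img"][130:280,100:400],(800,400),interpolation=cv2.INTER_CUBIC)
save("fin.png",np.vstack([a,cv2.resize(S["img"][170:380,150:500],(800,200*1))]))
h=cv2.cvtColor(T["img"],cv2.COLOR_RGB2HSV);m=cv2.inRange(h,np.array((100,130,60)),np.array((125,255,255)));m[:,:240]=0;m[:,310:]=0;m[:140]=0;m[215:]=0
N,l,st,ce=cv2.connectedComponentsWithStats(m);i=1+np.argmax(st[1:,4]);print("jar cap",st[i],plane(T,[ce[i]],.102).round(4))
```

```text
20.3 [ 0.44061238 -0.44096772  0.19246928] [0.79288449 0.28534989 0.01602652]
jar cap [264 146  25  26 508] [[0.6227 0.1174 0.102 ]]
```

View pics/fin.png

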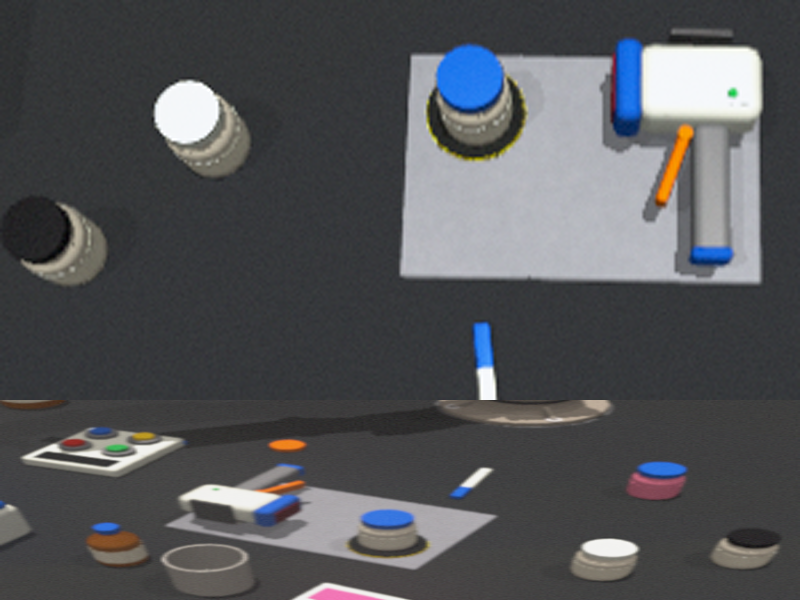

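The jar stands on the pad within its yellow rim, the trigger is back at its splayed rest, and the other jars stand where they were.

```bash
python3 -c "
from station import bot
print(bot.hand_in())"
```

```text
the job is handed in; nothing more can be done
None
```

The job is done and handed in at about 20.3 s, well inside the 54 s limit. The hand-in gave no verdict.

- **Jar:** The blue-capped jar stands upright and released on the scan pad. In the final pictures its cap is at (0.623, 0.117), against a pad centre of about (0.623, 0.119). That is a few mm off centre at most, with 12 mm to spare.
- **Scan:** The trigger turned 0.284 rad from rest, so it was fully home. Squeezing harder (30 to 50 N) barely changed the opening. After letting go it was back at its rest angle.
- **Keys:** Yellow, blue and green were pressed in that order, each down to about z = 0.046 (full travel), with 26, 15 and 15 N at the wrist. I lifted clear between keys, and red was never touched.
- **Bystanders:** The white, black and pink jars look unmoved in the final picture. The arm ended clear, touching nothing.

**Disagreements between measurements:**
- The scene camera put the pad about 8 mm farther out in x than the top camera did.
- The two-view height of the pad came out at 9 mm, not the stated 16 mm.
- I used the top and wrist values, which agreed within about 5 mm. The contact height when the jar was set down also fitted 16 mm.

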